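Find the sugar tin whose block has come loose

ROBOT

A 7-joint arm with a two-finger parallel gripper is mounted at the origin on the work surface. World frame = base frame: x ahead of the robot, y to its left, z up, the work surface at z = 0. Lengths are in mm, angles in rad, forces in N, time in s.
With the tool pointing down it reaches from about 400 to 925 mm from the base axis. Payload 4.1 kg.
Tool frame: the origin (TCP) lies midway between the tips of the shut fingers; the grasp point (between the pads) lies 19 mm behind it; z points along the fingers, y is the direction in which the jaws open and shut (so a half turn about z gives the same grasp; the last joint's range is limited). The gripper opens to 85 mm and grips with 20 to 120 N. Pads are 22 mm wide; open, the fingers measure 114 mm over their backs; the gripper's body (76 mm by 85 mm) begins 54 mm behind the grasp point. The pads swing forward as they close: fully open they stand 13 mm farther back than shut.
Start: joints at [1.063, 0.398, 0.045, 1.537, -0.019, 1.207, -0.051], TCP at [258.42, -596.459, 231.347] pointing down, gripper open.
Joint ranges: [-2.82, 2.82], [-0.49, 2.23], [-1.37, 1.46], [0, 2.46], [-1.36, 4.5], [0.23, 2], [-2.94, 2.94]. Speed limits (rad/s): [2.57, 2.57, 3.14, 3.14, 3.14, 3.14, 3.14].

INTERFACE

Orientations are given as a rotation vector (axis times angle).
In Python, from cell import r gives the robot as it stands.
- The arm moves only by the tool servo_tool, never from a script. Its argument "rows" is a list of rows, each a list of 7 numbers: the shift along the tool's x, y, z in mm, then the turn, a rotation vector about the tool's x, y, z in rad, then the closure, from -1 (fully open) to 1 (shut). A call has 1 to 20 rows; each row shifts and turns the pose as measured when the row begins, along the tool's axes as they then stand; what a row does not reach is not made up. A row lasts 1/10 s, in which the tool goes at most 50 mm and 8.59 degrees, less where a joint would pass 70% of its speed; a pose out of reach is approached as far as the arm can. A call is refused whole if a number of a shift passes 50 or a number of a turn 0.15, either way. A call with a gripper value outside its range is refused whole. The fingers move at their own pace and stop on an object; "force" is the grip in N (left out, the last holds). Time passes only in rows, so rows that do not move let the fingers close. It gives the time, the measured TCP pose, the force and the opening at its end, in the units of the state.
- r.observe(): the state, without advancing time (a new reading comes with each control period).
- r.grab_frame(name): name is "side" or "top"; returns a dict with "pixels" (384x512x3 uint8, red, green, blue), "K" (3x3 intrinsics, pixels), "rvec" (rotation vector, rad) and "tvec" (3), from world to camera coordinates, as OpenCV has them. Camera axes: x right, y down, z forward; pixel columns grow to the right and rows downward; lengths in mm; the calibration is good to about 2 mm. A picture is of the moment at which its call begins. There is no depth.
- r.sign_off(): hands the job in, once; it reports no verdict.
The state is a dict: "clock": time; "q": joint angles; "dq": joint speeds; "effort": joint torques, N m; "eef_pos": TCP position; "ee_rot": TCP orientation; "wrist_force": force on the tool from outside, world axes, zero at the start; "moment": the same for the moment, N m; "gripper_width": finger opening in mm.
Only numpy, scipy, OpenCV 4.12 (cv2) and the standard library are available. Lean on these libraries where they do the work, as an engineer would, in place of code of your own. Each camera call takes 0.05 s, during which the arm holds its last target. There are 200 camera calls.

TASK

In one of the three look-alike green tins leaning in the wooden rack the block of maple sugar has come loose. Pick tins up one at a time and tip the end that was uppermost a good 20 degrees below level to feel whether the block slides, put a firm one back in its own lane as it leaned before, and when you have felt the block slide in the loose one, lay that tin flat, lid up, inside the blue tray to be repacked. Set tins down gently rather than dropping them, and leave everything else on the cart where it is.

Things in the scene. Friction and masses are not known exactly. Their poses are not given: they have to be found in the camera images.
- rack: fixed wooden rack 155 deep x 350 wide x 112 high; origin at the centre of its foot, y across the lanes. Its board slopes up 25 degrees towards +x (away from the robot). A ledge at the low edge stands 14 mm out of the board. No dividers: three tins lean side by side about 110 mm apart, origins at about x -22 mm, z 75 mm in this frame, their x axes up the slope
- rack_slope (a point): point on the board's upper face, which runs 60 up and 100 down the slope from it; 85 above the foot; axes as rack. In each tin a 0.22 kg block starts at the lower (-x) end, 38 mm from the middle. Loose, it stays put on the level but slides 76 to the other end (in under 1 s at 20 degrees) when that end is over 8 degrees below level: a shift of 0.16 N m. Stuck, it never moves
- tin_a: sealed tin, green box 150 long (x) x 52 wide (y) x 44 high (z), brass band 1 mm proud round it at z 32 to 40, yellow panel on top; origin: centre of its underside; z out of the lid, x along its length, up the slope at the start. 0.36 kg. Leans in the rack, lower end on the ledge. All three look alike; any, in any lane, may be the loose one. Inside: see rack_slope
- tin_b: sealed tin, green box 150 long (x) x 52 wide (y) x 44 high (z), brass band 1 mm proud round it at z 32 to 40, yellow panel on top; origin: centre of its underside; z out of the lid, x along its length, up the slope at the start. 0.36 kg. Leans in the rack, lower end on the ledge. All three look alike; any, in any lane, may be the loose one. Inside: see rack_slope
- tin_c: sealed tin, green box 150 long (x) x 52 wide (y) x 44 high (z), brass band 1 mm proud round it at z 32 to 40, yellow panel on top; origin: centre of its underside; z out of the lid, x along its length, up the slope at the start. 0.36 kg. Leans in the rack, lower end on the ledge. All three look alike; any, in any lane, may be the loose one. Inside: see rack_slope
- tray: fixed open blue tray on the table to the left or right of the rack, 240 (x) x 160 (y) outside, walls 6 thick and 22 high; origin at the centre of its underside, inner floor about 6 above the table; inside 228 x 148, so a tin lies in it along x
- trivet: fixed cork mat 200 x 140 x 10 on the other side of the rack; origin at the centre of its underside. Not used
- pot: small cast aluminium pot, 140 across, 75 high, two ear handles along y (184 over them); origin at the centre of its underside. Bystander
- sugar_bowl: white porcelain sugar bowl with lid, 106 across, 103 high; origin at the centre of its underside. Bystander
- ramekin: glass ramekin, 88 across, 48 high; origin at the centre of its underside. Bystander
- spatula: bamboo spatula lying flat, 200 long along its x; origin under its middle. Bystander
- whisk: black silicone whisk lying flat, about 210 long along its x; origin under its middle. Bystander
Not all that is in view belongs to the job. What is shaped like the tin_b but turquoise is not meant. Leave any orange look-alike of the tin_c alone.

How it is judged (in metres and radians):
On the way:
1. the loose tin, held in the fingers clear of the rack, has been tipped so that the end that was uppermost is at least 15 degrees below level, and its block slides (angle between tin_b's own x axis and vertical above 1.833 rad and contact force between the fingers and tin_b above 1 N and contact force between tin_b and rack below 0.05 N), for 0.2 s.
At the end, for the whole second after the job is handed in: Loose tin flat (within 4.5 degrees), lid up, on the tray floor, its middle within 50 mm along and 55 mm across of the tray's; both firm tins lean in the rack within 30 mm of their start places and 7 degrees of the slope; all tins at rest, nothing touched (distance of each of tin_a, tin_c from where it was at the start of the episode below 0.03 m and angle between tin_a's own x axis and vertical between 1.01 and 1.26 rad and angle between each of tin_a, tin_c's own z axis and vertical below 0.56 rad and angle between tin_c's own x axis and vertical between 1.01 and 1.26 rad and x of tin_b in the frame of tray between -0.05 and 0.05 m and y of tin_b in the frame of tray between -0.055 and 0.055 m and z of tin_b in the frame of tray between 0 and 0.012 m and angle between tin_b's own z axis and vertical below 0.08 rad and linear speed of each of tin_a, tin_b, tin_c below 0.02 m/s).
It fails at once if a tin is dropped or thrown: it moves faster than 0.8 m/s with no finger on it (a free fall of over about 3 cm) ((linear speed of tin_a above 0.8 m/s and contact force between the fingers and tin_a below 0.1 N) or (linear speed of tin_b above 0.8 m/s and contact force between the fingers and tin_b below 0.1 N) or (linear speed of tin_c above 0.8 m/s and contact force between the fingers and tin_c below 0.1 N)).
It fails at once if a bystander (pot, sugar bowl, ramekin, spatula or whisk) is moved more than 30 mm (distance of any of pot, sugar_bowl, ramekin, spatula, whisk from where it was at the start of the episode above 0.03 m).
It also fails if it takes over 72 s, if anything falls off the work surface, if the arm or the gripper's body presses on something with over 40 N, if the wrist force passes 120 N, or if a joint passes its speed limit or range.

## Working session

There is one attempt and no reset: what is moved stays moved. The work goes in short steps, Python scripts to look and compute and a tool call to move; the robot and the scene stay as the last step left them, time stands still between calls to the robot, and variables do not carry over. Pictures are saved under pics/ and viewed, about 8 in all and at most 12, crops included, and the job is handed in when it is done.

Besides the shell and the picture viewer there is one more tool, called after "Call:" as a command line: name --pt "numbers of a row" for each row, then --argument value for the rest. servo_tool: Moves the arm, as the interface text tells. Its arguments: {"type":"object","properties":{"rows":{"type":"array"},"force":{"type":"number"}},"required":["rows"]}

```bash
mkdir -p pics
cat > h.py <<'E'
import numpy as np, cv2
from scipy.spatial.transform import Rotation as R
from cell import r
def save(name,fn):
    f=r.grab_frame(name); cv2.imwrite(fn,f["pixels"][:,:,::-1]); np.savez(fn+".npz",K=f["K"],rvec=f["rvec"],tvec=f["tvec"]); return f
def load(fn): return np.load(fn+".npz")
def proj(f,P): return cv2.projectPoints(np.float64(P).reshape(-1,1,3),np.float64(f["rvec"]),np.float64(f["tvec"]),np.float64(f["K"]),None)[0].reshape(-1,2)
def ray(f,u,v,z):
    Rm=cv2.Rodrigues(np.float64(f["rvec"]))[0]; c=-Rm.T@np.ravel(f["tvec"]); d=Rm.T@np.linalg.inv(f["K"])@[u,v,1]; return c+d*(z-c[2])/d[2]
E
python3 - <<'E'
from h import *
a=save("top","pics/top0.png"); b=save("side","pics/side0.png")
for f in (a,b):
    Rm=cv2.Rodrigues(np.float64(f["rvec"]))[0]; print(-Rm.T@np.ravel(f["tvec"]), f["K"][0,0])
for n in("top","side"):
    i=cv2.imread(f"pics/{n}0.png"); cv2.imwrite(f"pics/{n}0b.png",cv2.resize(i,(800,600),interpolation=cv2.INTER_CUBIC))
o=r.observe(); print(o)
E
```

```text
[ 371.80817895   -2.90385961 1145.53709324] 347.96212433257097
[377.31817857 816.43671436 782.4110666 ] 390.1162127399523
{'clock': 0.1, 'q': array([ 1.06301523,  0.39916954,  0.04507408,  1.53772869, -0.01869459,
        1.20690351, -0.05070974]), 'dq': array([-0.00239218, -0.00114272, -0.00056796, -0.00257264,  0.00030148,
       -0.00080561, -0.00101945]), 'effort': array([ 3.20273721e-03, -4.76265764e+01,  1.36999525e+00, -2.54951441e+01,
        1.19781439e-02,  4.98413152e-03, -1.50176976e-05]), 'eef_pos': array([ 258.14810949, -595.93103327,  230.3460874 ]), 'ee_rot': array([-3.07449838e+00, -6.37409694e-01,  7.91066808e-04]), 'wrist_force': array([ 0.47379384, -0.33401501, -0.35548888]), 'moment': array([-0.01451211,  0.04408433, -0.02089133]), 'gripper_width': 85.35924087180504}
```

View pics/top0b.png

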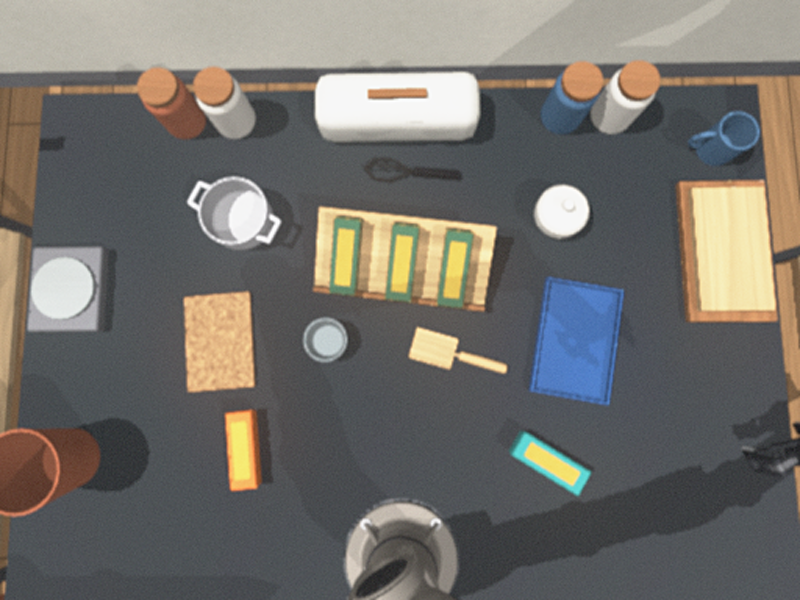

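View pics/side0b.png

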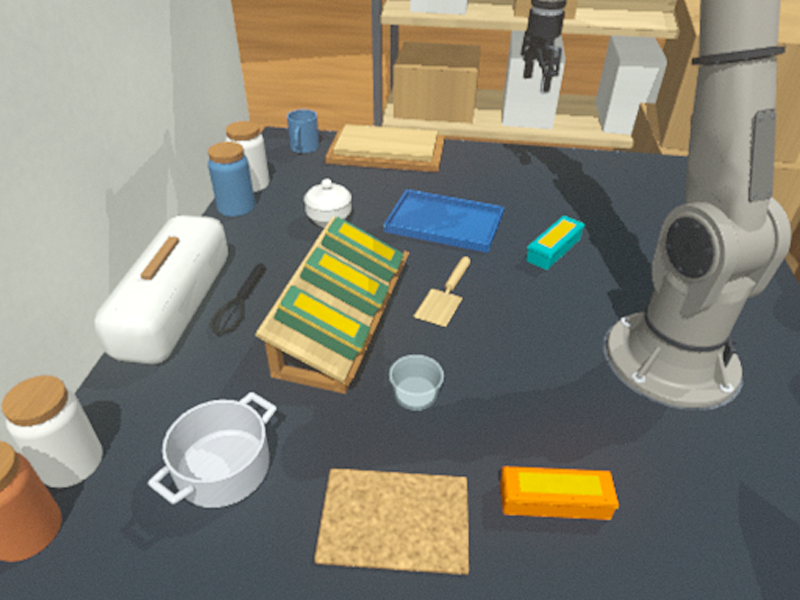

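Top view (800×600 pixels): the green tins with yellow panels are in the rack at (346,255), (403,262) and (455,267). The possible confusions are the turquoise tin at (551,462) and the orange tin at (241,450). I choose only the three green ones in the rack. The tray is to the right at (577,340), the spatula at (457,350), and the ramekin at (326,340).

```bash
cat > m.py <<'E'
from h import *
def yel(fn,box):
    i=cv2.imread(fn); h=cv2.cvtColor(i,cv2.COLOR_BGR2HSV); m=cv2.inRange(h,(20,190,120),(35,255,255))
    n,l,s,c=cv2.connectedComponentsWithStats(m); out=[]
    for k in range(1,n):
        if s[k,4]>40 and box[0]<c[k][0]<box[2] and box[1]<c[k][1]<box[3]:
            pts=np.argwhere(l==k)[:,::-1].astype(np.float32); out.append((c[k],pts,s[k,4]))
    return out
def tri(fa,fb,pa,pb):
    P=[np.float64(f["K"])@np.hstack([cv2.Rodrigues(np.float64(f["rvec"]))[0],np.reshape(f["tvec"],(3,1))]) for f in(fa,fb)]
    X=cv2.triangulatePoints(P[0],P[1],np.float64(pa).reshape(2,1),np.float64(pb).reshape(2,1)).ravel(); return X[:3]/X[3]
E
python3 - <<'E'
from m import *
a=load("pics/top0.png");b=load("pics/side0.png")
A=sorted(yel("pics/top0.png",(190,120,330,210)),key=lambda t:t[0][0])
B=sorted(yel("pics/side0.png",(150,120,280,250)),key=lambda t:-t[0][1])
Q=[]
for x,y in zip(A,B):
    p=tri(a,b,x[0],y[0]); rr=cv2.minAreaRect(x[1])
    w=np.array([ray(a,u,v,115)[:2] for u,v in x[1]]); _,V=np.linalg.eigh(np.cov(w.T)); d=V[:,1]*np.sign(V[0,1])
    print(x[0],y[0],p.round(1),ray(a,*x[0],115).round(1),"yaw",np.degrees(np.arctan2(d[1],d[0])).round(1),x[2],y[2]); Q.append(p)
d=Q[2]-Q[0]; print("rack yaw",np.degrees(np.arctan2(d[0],-d[1])), np.linalg.norm(d))
i=cv2.imread("pics/top0.png");h=cv2.cvtColor(i,cv2.COLOR_BGR2HSV);m=cv2.inRange(h,(105,150,60),(125,255,255));m[:170]=0;m[270:]=0;m[:,:320]=0;m[:,420:]=0
pts=np.argwhere(m)[:,::-1].astype(np.float32);rr=cv2.minAreaRect(pts);print(rr,[ray(a,*c,18).round(0) for c in cv2.boxPoints(rr)],ray(a,*rr[0],22))
# overlay model edges
yaw=np.radians(np.degrees(np.arctan2(d[0],-d[1]))); 
Rz=R.from_euler('z',yaw).as_matrix(); T=Rz@R.from_euler('y',-25,degrees=True).as_matrix(); print("yaw",yaw)
I=[]
for n,f in(("top",a),("side",b)):
    im=cv2.imread(f"pics/{n}0.png"); s=5; x0,y0=(195,125) if n=="top" else (160,135)
    c=cv2.resize(im[y0:y0+85 if n=="top" else y0+115,x0:x0+130],None,fx=s,fy=s,interpolation=cv2.INTER_CUBIC)
    for q in Q:
        o=q-T@[0,0,44]
        for z in(0,44):
            pp=proj(f,[o+T@[sx*75,sy*26,z] for sx,sy in((1,1),(1,-1),(-1,-1),(-1,1))]); cv2.polylines(c,[(((pp-[x0,y0])+.5)*s).astype(int)],True,(0,0,255) if z else (255,0,255),1)
    I.append(c)
cv2.imwrite("pics/ov.png",cv2.resize(np.vstack(I),None,fx=.6,fy=.6,interpolation=cv2.INTER_AREA))
E
```

```text
Traceback (most recent call last):
IndexError: list index out of range
```

```bash
sed -i 's/(20,190,120)/(20,150,110)/' m.py
cat > a.py <<'E'
from m import *
a=load("pics/top0.png");b=load("pics/side0.png")
A=sorted(yel("pics/top0.png",(190,120,330,210)),key=lambda t:t[0][0])
B=sorted(yel("pics/side0.png",(150,120,280,250)),key=lambda t:-t[0][1])
for n,u,v in(("top",221,166),("side",208,203)):print(cv2.cvtColor(cv2.imread(f"pics/{n}0.png"),cv2.COLOR_BGR2HSV)[v,u])
print([(t[0],t[2]) for t in A],[(t[0],t[2]) for t in B])
Q=[]
for x,y in zip(A,B):
    p=tri(a,b,x[0],y[0])
    w=np.array([ray(a,u,v,115)[:2] for u,v in x[1]]); _,V=np.linalg.eigh(np.cov(w.T)); d=V[:,1]*np.sign(V[0,1])
    print(p.round(1),ray(a,*x[0],115).round(1),"yaw",np.degrees(np.arctan2(d[1],d[0])).round(1)); Q.append(p)
d=Q[2]-Q[0]; yaw=np.arctan2(d[0],-d[1]); print("rack yaw",np.degrees(yaw), np.linalg.norm(d))
i=cv2.imread("pics/top0.png");h=cv2.cvtColor(i,cv2.COLOR_BGR2HSV);m=cv2.inRange(h,(105,150,60),(125,255,255));m[:170]=0;m[270:]=0;m[:,:320]=0;m[:,420:]=0
pts=np.argwhere(m)[:,::-1].astype(np.float32);rr=cv2.minAreaRect(pts);print(rr,[ray(a,*c,18).round(0) for c in cv2.boxPoints(rr)],ray(a,*rr[0],22))
T=R.from_euler('z',yaw).as_matrix()@R.from_euler('y',-25,degrees=True).as_matrix()
I=[]
for n,f in(("top",a),("side",b)):
    im=cv2.imread(f"pics/{n}0.png"); s=5; x0,y0=(195,125) if n=="top" else (160,135)
    c=cv2.resize(im[y0:y0+85 if n=="top" else y0+115,x0:x0+130],None,fx=s,fy=s,interpolation=cv2.INTER_CUBIC)
    for q in Q:
        o=q-T@[0,0,44]
        for z in(0,44):
            pp=proj(f,[o+T@[sx*75,sy*26,z] for sx,sy in((1,1),(1,-1),(-1,-1),(-1,1))]); cv2.polylines(c,[(((pp-[x0,y0])+.5)*s).astype(int)],True,(0,0,255) if z else (255,0,255),1)
    I.append(c)
cv2.imwrite("pics/ov.png",cv2.resize(np.vstack(I),None,fx=.6,fy=.6,interpolation=cv2.INTER_AREA))
E
python3 a.py
```

```text
[ 25 145 243]
[ 26 255 240]
[(array([289.22727273, 183.04545455]), np.int32(88))] [(array([204.81395349, 210.37209302]), np.int32(86)), (array([208.83715013, 201.18829517]), np.int32(393)), (array([223.82142857, 185.48214286]), np.int32(56)), (array([223.14102564, 174.9775641 ]), np.int32(312)), (array([234.456, 154.132]), np.int32(250))]
[ 637.6 -126.9 -154.6] [ 532.  -103.8  115. ] yaw -17.6Traceback (most recent call last):
  File "a.py", line 12, in <module>
    d=Q[2]-Q[0]; yaw=np.arctan2(d[0],-d[1]); print("rack yaw",np.degrees(yaw), np.linalg.norm(d))
      ~^^^
IndexError: list index out of range
```

```bash
sed -i 's/(20,150,110)/(23,S,110)/; s/def yel(fn,box)/def yel(fn,box,S=150)/; s/>40/>150/' m.py
sed -i '3s/210))/210),125)/' a.py; sed -i '4s/250))/250),180)/' a.py
python3 a.py
```

```text
[ 25 145 243]
[ 26 255 240]
[(array([219.97398844, 164.13583815]), np.int32(346)), (array([256.73873874, 167.43543544]), np.int32(333)), (array([290.83653846, 170.8525641 ]), np.int32(312))] [(array([208.71815718, 201.15176152]), np.int32(369)), (array([222.95470383, 174.94425087]), np.int32(287)), (array([234.32618026, 154.06866953]), np.int32(233))]
[593.  104.2 113. ] [591.7 103.9 115. ] yaw -3.9
[580.4  -7.1 112.9] [580.5  -7.  115. ] yaw -7.2
[ 568.1 -109.7  112.8] [ 569.  -109.4  115. ] yaw -9.4
rack yaw -6.629750982689027 215.32584864021047
((369.1091613769531, 219.18121337890625), (49.297061920166016, 71.03800201416016), 7.594643592834473) [array([ 326., -270.,   18.]), array([ 553., -310.,   18.]), array([ 530., -467.,   18.]), array([ 304., -424.,   18.])] [ 426.74324717 -366.57097403   22.        ]
```

View pics/ov.png

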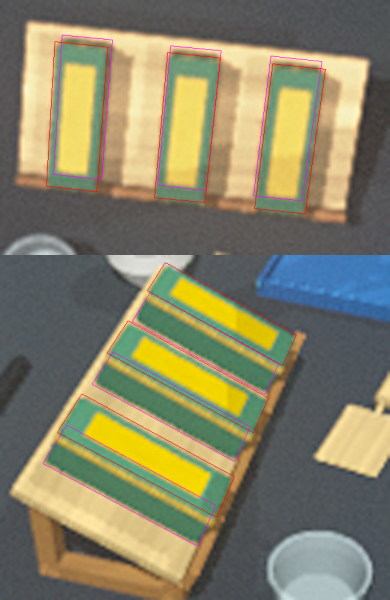

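The crop shows the three green tins with the model outlines on them to within about 2–3 mm. No turquoise or orange tin is in the rack. Next I'll plan the approach to the right-hand tin.

```bash
cat > p.py <<'E'
from h import *
import json
Q=np.array([[592.5,104,114],[580.4,-7,114],[568.5,-109.5,114]])
def tin(el,yaw=-6.6):
    t=R.from_euler('z',yaw,degrees=True)*R.from_euler('y',-el,degrees=True); return t, t*R.from_matrix(np.diag([1.,-1,-1]))
def plan(p,Rt,v=40,w=.13,g=-1,start=None):
    o=r.observe() if start is None else start
    p0=np.array(o["eef_pos"]);R0=R.from_rotvec(o["ee_rot"]); p=np.array(p,float)
    rv=(R0.inv()*Rt).as_rotvec(); n=max(1,int(np.ceil(max(np.linalg.norm(p-p0)/v,np.linalg.norm(rv)/w))))
    print("dist",np.linalg.norm(p-p0).round(1),"turn",rv.round(3),"rows",n)
    out=[]
    for k in range(n):
        Rk=R0*R.from_rotvec(rv*k/n); out.append([*(Rk.inv().apply((p-p0)/n)).round(1).tolist(),*(rv/n).round(3).tolist(),g])
    print(json.dumps(out).replace(" ",""))
    return dict(eef_pos=p,ee_rot=Rt.as_rotvec())
E
python3 - <<'E'
from p import *
t,Rt=tin(25); q=Q[2]
s=plan(q+t.apply([0,0,110]),Rt,45,.14); print(s)
plan(q+t.apply([0,0,-41]),Rt,40,start=s)
E
```

```text
dist 558.5 turn [-0.116  0.427  0.515] rows 13
[[33.7,-26.6,1.3,-0.009,0.033,0.04,-1],[32.5,-28.0,2.2,-0.009,0.033,0.04,-1],[31.3,-29.2,3.0,-0.009,0.033,0.04,-1],[30.0,-30.5,3.7,-0.009,0.033,0.04,-1],[28.7,-31.7,4.4,-0.009,0.033,0.04,-1],[27.2,-32.8,5.0,-0.009,0.033,0.04,-1],[25.7,-33.9,5.6,-0.009,0.033,0.04,-1],[24.2,-35.0,6.1,-0.009,0.033,0.04,-1],[22.6,-36.0,6.6,-0.009,0.033,0.04,-1],[20.9,-36.9,6.9,-0.009,0.033,0.04,-1],[19.2,-37.7,7.3,-0.009,0.033,0.04,-1],[17.4,-38.5,7.5,-0.009,0.033,0.04,-1],[15.6,-39.3,7.7,-0.009,0.033,0.04,-1]]
{'eef_pos': array([ 522.32007814, -104.15680074,  213.69385657]), 'ee_rot': array([ 3.03798641, -0.17516919,  0.67350537])}
dist 151.0 turn [-0.  0. -0.] rows 4
[[0.0,0.0,37.8,-0.0,0.0,-0.0,-1],[0.0,0.0,37.8,-0.0,0.0,-0.0,-1],[0.0,0.0,37.8,-0.0,0.0,-0.0,-1],[0.0,0.0,37.8,-0.0,0.0,-0.0,-1]]
```

Call:
servo_tool --pt "34 -27 1 -0.009 0.033 0.04 -1" --pt "32 -28 2 -0.009 0.033 0.04 -1" --pt "31 -29 3 -0.009 0.033 0.04 -1" --pt "30 -30 4 -0.009 0.033 0.04 -1" --pt "29 -32 4 -0.009 0.033 0.04 -1" --pt "27 -33 5 -0.009 0.033 0.04 -1" --pt "26 -34 6 -0.009 0.033 0.04 -1" --pt "24 -35 6 -0.009 0.033 0.04 -1" --pt "23 -36 6 -0.009 0.033 0.04 -1" --pt "21 -37 7 -0.009 0.033 0.04 -1" --pt "19 -38 7 -0.009 0.033 0.04 -1" --pt "17 -38 7 -0.009 0.033 0.04 -1" --pt "16 -39 7 -0.009 0.033 0.04 -1" --force 70

```text
clock: 1.4
eef_pos: [530.3, -97.7, 212.1]
ee_rot: [3.03, -0.234, 0.686]
wrist_force: [-0.1, -1.0, -0.1]
gripper_width: 85.5
```

Run:
```python
from p import *
t,Rt=tin(25); q=Q[2]
o=r.observe();print(o["clock"],o["eef_pos"],o["q"].round(2),o["wrist_force"],o["moment"])
s=plan(q+t.apply([0,0,110]),Rt,45,.14);
```

```text
1.4 [530.25974529 -97.7095401  212.11044521] [ 0.49 -0.   -0.39  2.16  0.03  0.54 -1.66] [-0.08752172 -0.96965755 -0.10484127] [-0.02446109  0.43553591 -0.0027254 ]
dist 10.3 turn [ 0.009 -0.009 -0.037] rows 1
[[-5.5,7.6,-4.4,0.009,-0.009,-0.037,-1]]
```

Call:
servo_tool --pt "-5 8 -4 0.009 -0.009 -0.037 -1" --pt "0 0 0 0 0 0 -1"

```text
clock: 1.6
eef_pos: [523.9, -96.8, 212.8]
ee_rot: [3.043, -0.159, 0.673]
wrist_force: [-0.2, -0.5, -1.5]
gripper_width: 85.6
```

Run:
```python
from p import *
t,Rt=tin(25); q=Q[2]
save("top","pics/t1.png")
s=plan(q+t.apply([0,0,110]),Rt,45,.14); 
s=plan(q+t.apply([0,0,-41]),Rt,30,.14);
```

```text
dist 8.7 turn [-0.007  0.     0.009] rows 1
[[-0.9,8.5,-1.2,-0.007,0.0,0.009,-1]]
dist 150.1 turn [-0.007  0.     0.009] rows 6
[[-0.1,1.6,25.0,-0.001,0.0,0.002,-1],[-0.1,1.6,25.0,-0.001,0.0,0.002,-1],[-0.1,1.5,25.0,-0.001,0.0,0.002,-1],[-0.1,1.5,25.0,-0.001,0.0,0.002,-1],[-0.1,1.5,25.0,-0.001,0.0,0.002,-1],[-0.1,1.5,25.0,-0.001,0.0,0.002,-1]]
```

Call:
servo_tool --pt "-1 8 -1 -0.007 0 0.009 -1" --pt "0 0 25 0 0 0 -1" --pt "0 0 25 0 0 0 -1"

```text
clock: 1.95
eef_pos: [545.0, -110.3, 170.9]
ee_rot: [3.031, -0.186, 0.683]
wrist_force: [0.3, 0.1, 0.5]
gripper_width: 85.3
```

Run:
```python
from p import *
t,Rt=tin(25); q=Q[2]
s=plan(q+t.apply([0,0,-41]),Rt,25,.14);
```

```text
dist 102.4 turn [ 0.005 -0.007 -0.006] rows 5
[[-0.8,-0.8,20.5,0.001,-0.001,-0.001,-1],[-0.7,-0.8,20.5,0.001,-0.001,-0.001,-1],[-0.7,-0.8,20.5,0.001,-0.001,-0.001,-1],[-0.7,-0.7,20.5,0.001,-0.001,-0.001,-1],[-0.6,-0.7,20.5,0.001,-0.001,-0.001,-1]]
```

Call:
servo_tool --pt "-1 -3 20 0.003 -0.004 -0.004 -1" --pt "-1 -1 20 0 0 0 -1" --pt "0 0 20 0 0 0 -1" --pt "0 0 15 0 0 0 -1" --pt "0 0 0 0 0 0 -1"

```text
clock: 2.45
eef_pos: [574.0, -118.8, 95.7]
ee_rot: [3.032, -0.202, 0.668]
wrist_force: [0.0, 1.0, -0.4]
gripper_width: 85.1
```

Run:
```python
from p import *
t,Rt=tin(25); q=Q[2]
s=plan(q+t.apply([0,0,-41]),Rt,25,.14);
```

```text
dist 23.3 turn [ 0.01   0.002 -0.016] rows 1
[[1.7,-8.8,21.5,0.01,0.002,-0.016,-1]]
```

Call:
servo_tool --pt "1 -9 0 0.01 0.002 -0.016 -1" --pt "0 0 0 0 0 0 -1"

```text
clock: 2.65
eef_pos: [576.0, -111.1, 96.5]
ee_rot: [3.038, -0.178, 0.673]
wrist_force: [0.5, -1.1, -0.3]
gripper_width: 85.6
```

Run:
```python
from p import *
t,Rt=tin(25); q=Q[2]
s=plan(q+t.apply([0,0,-41]),Rt,25,.14);
```

```text
dist 21.9 turn [ 0.     0.    -0.002] rows 1
[[0.5,-0.7,21.9,0.0,0.0,-0.002,-1]]
```

Call:
servo_tool --pt "0 -1 11 0 0 0 -1" --pt "0 -1 11 0 0 0 -1" --pt "0 -1 1 0 0 0 -1"

```text
clock: 2.95
eef_pos: [587.6, -110.1, 76.6]
ee_rot: [3.035, -0.18, 0.679]
wrist_force: [0.4, -0.1, 0.5]
gripper_width: 85.6
```

Run:
```python
from p import *
t,Rt=tin(25); q=Q[2]
s=plan(q+t.apply([0,0,-41]),Rt,25,.14); 
f=save("side","pics/s1.png"); i=f["pixels"][90:210,140:300,::-1]; cv2.imwrite("pics/s1c.png",cv2.resize(i,None,fx=4,fy=4,interpolation=cv2.INTER_CUBIC))
```

```text
dist 2.4 turn [ 0.002 -0.004 -0.003] rows 1
[[-1.4,1.6,-0.9,0.002,-0.004,-0.003,-1]]
```

View pics/s1c.png

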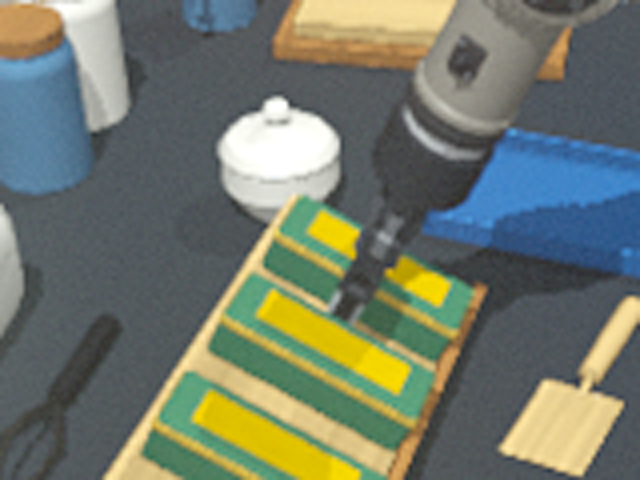

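The near finger sits at (345,300) in the gap between the middle and right tins, halfway along the right tin. I'll close the gripper now.

Call:
servo_tool --pt "-1 1 -1 0 -0.004 0 0" --pt "0 0 0 0 0 0 1" --pt "0 0 0 0 0 0 1" --pt "0 0 0 0 0 0 1" --pt "0 0 0 0 0 0 1" --force 70

```text
clock: 3.5
eef_pos: [585.7, -110.3, 77.4]
ee_rot: [3.037, -0.179, 0.672]
wrist_force: [1.6, -0.6, -2.7]
gripper_width: 51.2
```

Run:
```python
from p import *
o=r.observe(); np.savez("graspC.npz",eef_pos=o["eef_pos"],ee_rot=o["ee_rot"]); print(o["gripper_width"],o["eef_pos"],o["ee_rot"],o["wrist_force"])
t,Rt=tin(25); 
s=plan(o["eef_pos"]+[-30,0,130],tin(0)[1],25,.12,g=1)
```

```text
51.233492631519454 [ 585.67692668 -110.26699406   77.42478099] [ 3.03738157 -0.17875172  0.6724999 ] [ 1.57498955 -0.64858939 -2.73818604]
dist 133.4 turn [ 0.001 -0.436 -0.002] rows 6
[[4.6,0.6,-21.7,0.0,-0.073,-0.0,1],[3.1,0.6,-22.0,0.0,-0.073,-0.0,1],[1.4,0.6,-22.2,0.0,-0.073,-0.0,1],[-0.2,0.6,-22.2,0.0,-0.073,-0.0,1],[-1.8,0.6,-22.2,0.0,-0.073,-0.0,1],[-3.4,0.6,-22.0,0.0,-0.073,-0.0,1]]
```

Call:
servo_tool --pt "0 0 -12 0 0 0 1" --pt "0 0 -20 0 0 0 1" --pt "0 0 -25 0 0 0 1" --pt "0 0 -25 0 -0.06 0 1" --pt "0 0 -25 0 -0.08 0 1" --pt "0 0 -25 0 -0.08 0 1" --pt "0 0 -15 0 -0.08 0 1" --pt "0 0 0 0 -0.08 0 1" --pt "0 0 0 0 -0.05 0 1" --pt "0 0 0 0 0 0 1" --pt "0 0 0 0 0 0 1"

```text
clock: 4.6
eef_pos: [518.1, -102.3, 217.7]
ee_rot: [-3.135, 0.181, 0.041]
wrist_force: [-0.0, -0.8, -4.5]
gripper_width: 51.1
```

```bash
cat > st.py <<'E'
from p import *
o=r.observe(); M=R.from_rotvec(o["ee_rot"])
print("clk",o["clock"].__round__(2),o["eef_pos"].round(1),"tool x elev",np.degrees(np.arcsin(M.as_matrix()[2,0])).round(1),"w",round(o["gripper_width"],1),"q",o["q"].round(2))
print("F",o["wrist_force"].round(2),"M world",o["moment"].round(3),"M tool",M.inv().apply(o["moment"]).round(3), "M world tin-yaw frame", R.from_euler('z',6.6,degrees=True).apply(o["moment"]).round(3))
E
python3 st.py; python3 -c "
from p import *
plan(r.observe()['eef_pos'],tin(0)[1],g=1)"
```

```text
clk 4.6 [ 518.1 -102.3  217.7] tool x elev -1.5 w 51.1 q [ 0.49  0.23 -0.44  1.81  0.1   1.15 -1.67]
F [-0.   -0.84 -4.52] M world [-0.054 -0.103 -0.031] M tool [-0.041  0.109  0.032] M world tin-yaw frame [-0.042 -0.109 -0.031]
dist 0.0 turn [ 0.     0.026 -0.   ] rows 1
[[0.0,0.0,0.0,0.0,0.026,-0.0,1]]
```

Call:
servo_tool --pt "0 0 0 0 -0.12 0 1" --pt "0 0 0 0 -0.12 0 1" --pt "0 0 0 0 -0.12 0 1" --pt "0 0 0 0 -0.06 0 1" --pt "0 0 0 0 0 0 1"

```text
clock: 5.1
eef_pos: [512.0, -102.6, 216.8]
ee_rot: [-3.03, 0.176, 0.711]
wrist_force: [-0.2, -0.6, -3.1]
gripper_width: 51.3
```

```bash
python3 st.py
```

```text
clk 5.1 [ 512.  -102.6  216.8] tool x elev -26.4 w 51.3 q [ 0.4   0.5  -0.41  1.53  0.14  1.62 -1.72]
F [-0.22 -0.64 -3.13] M world [-0.024 -0.576  0.028] M tool [ 0.026  0.575 -0.043] M world tin-yaw frame [ 0.042 -0.575  0.028]
```

Call:
servo_tool --pt "0 0 0 0 0 0 1" --pt "0 0 0 0 0 0 1" --pt "0 0 0 0 0 0 1" --pt "0 0 0 0 0 0 1" --pt "0 0 0 0 0 0 1" --pt "0 0 0 0 0 0 1" --pt "0 0 0 0 0 0 1" --pt "0 0 0 0 0 0 1"

```text
clock: 5.9
eef_pos: [509.1, -102.8, 219.1]
ee_rot: [-3.034, 0.177, 0.702]
wrist_force: [0.4, -0.9, -3.4]
gripper_width: 51.3
```

```bash
python3 st.py
```

```text
clk 5.9 [ 509.1 -102.8  219.1] tool x elev -26.0 w 51.3 q [ 0.41  0.49 -0.41  1.54  0.14  1.61 -1.72]
F [ 0.39 -0.92 -3.38] M world [-0.059 -0.662 -0.018] M tool [0.025 0.664 0.01 ] M world tin-yaw frame [ 0.018 -0.664 -0.018]
```

Call:
servo_tool --pt "0 0 0 0 0.12 0 1" --pt "0 0 0 0 0.12 0 1" --pt "0 0 0 0 0.12 0 1" --pt "0 0 0 0 0.06 0 1" --pt "0 0 0 0 0 0 1" --pt "0 0 0 0 0 0 1"

```text
clock: 6.5
eef_pos: [507.6, -102.2, 216.6]
ee_rot: [3.135, -0.182, -0.044]
wrist_force: [0.6, -0.4, -4.1]
gripper_width: 51.3
```

```bash
python3 st.py; python3 -c "
from p import *
plan(r.observe()['eef_pos'],tin(0)[1],g=1)"
```

```text
clk 6.5 [ 507.6 -102.2  216.6] tool x elev -1.6 w 51.3 q [ 0.5   0.21 -0.44  1.84  0.1   1.14 -1.67]
F [ 0.61 -0.4  -4.15] M world [ 0.043 -0.021  0.037] M tool [ 0.044  0.016 -0.038] M world tin-yaw frame [ 0.045 -0.016  0.037]
dist 0.0 turn [ 0.003  0.028 -0.001] rows 1
[[0.0,0.0,0.0,0.003,0.028,-0.001,1]]
```

The readings are too noisy to judge from one sample, so I'll average several.

```bash
cat > av.py <<'E'
from p import *
L=[];F=[]
for k in range(10):
    r.grab_frame("top"); o=r.observe(); L.append(R.from_euler('z',6.6,degrees=True).apply(o["moment"])); F.append(o["wrist_force"])
L=np.array(L); M=R.from_rotvec(o["ee_rot"]).as_matrix()
print("elev",np.degrees(np.arcsin(M[2,0])).round(1),"My",L[:,1].round(3),"mean",L.mean(0).round(3),"sem",(L.std(0)/10**.5).round(3),"Fz",np.mean(F,0).round(2),"pos",o["eef_pos"].round(1),"rot",o["ee_rot"].round(3),"clk",round(o["clock"],2))
E
python3 av.py
```

```text
elev -1.6 My [ 0.063  0.013 -0.047  0.02   0.011  0.034  0.038  0.046  0.019  0.022] mean [0.005 0.022 0.01 ] sem [0.008 0.009 0.008] Fz [-0.17  0.09 -3.65] pos [ 508.1 -102.1  216.2] rot [ 3.136 -0.181 -0.043] clk 7.0
```

Call:
servo_tool --pt "0 0 0 0 0.13 0 1" --pt "0 0 0 0 0.13 0 1" --pt "0 0 0 0 0.13 0 1" --pt "0 0 0 0 0.06 0 1" --pt "0 0 0 0 0 0 1" --pt "0 0 0 0 0 0 1" --pt "0 0 0 0 0 0 1" --pt "0 0 0 0 0 0 1" --pt "0 0 0 0 0 0 1" --pt "0 0 0 0 0 0 1" --pt "0 0 0 0 -0.13 0 1" --pt "0 0 0 0 -0.13 0 1" --pt "0 0 0 0 -0.13 0 1" --pt "0 0 0 0 -0.06 0 1" --pt "0 0 0 0 0 0 1" --pt "0 0 0 0 0 0 1"

```text
clock: 8.6
eef_pos: [511.4, -101.8, 213.3]
ee_rot: [-3.133, 0.182, 0.052]
wrist_force: [-0.4, -0.7, -3.0]
gripper_width: 52.0
```

```bash
python3 av.py
```

```text
elev -2.0 My [-0.169 -0.133 -0.144 -0.102 -0.144 -0.178 -0.104 -0.149 -0.148 -0.114] mean [ 0.002 -0.139 -0.025] sem [0.009 0.008 0.007] Fz [-0.27 -0.25 -3.4 ] pos [ 510.6 -101.9  213.8] rot [-3.134  0.182  0.054] clk 9.1
```

The averaged moment changed by 0.161 ± 0.012 N m between tipping down and tipping up, which matches the 0.16 N m expected for a loose block. The right-hand tin is the loose one, so I'll move it over the tray.

```bash
python3 -c "
from p import *
plan([427,-367,120],tin(0,-10.3)[1],38,g=1)"
```

```text
dist 293.4 turn [0.001 0.034 0.064] rows 8
[[-6.1,34.1,12.0,0.0,0.004,0.008,1],[-5.9,34.2,11.9,0.0,0.004,0.008,1],[-5.7,34.2,11.9,0.0,0.004,0.008,1],[-5.5,34.3,11.9,0.0,0.004,0.008,1],[-5.3,34.3,11.8,0.0,0.004,0.008,1],[-5.0,34.4,11.8,0.0,0.004,0.008,1],[-4.8,34.4,11.8,0.0,0.004,0.008,1],[-4.6,34.4,11.8,0.0,0.004,0.008,1]]
```

Call:
servo_tool --pt "-6 20 5 0 0.004 0.008 1" --pt "-6 34 10 0 0.004 0.008 1" --pt "-6 34 12 0 0.004 0.008 1" --pt "-6 34 12 0 0.004 0.008 1" --pt "-5 34 12 0 0.004 0.008 1" --pt "-5 34 12 0 0.004 0.008 1" --pt "-5 34 12 0 0.004 0.008 1" --pt "-5 34 12 0 0.004 0.008 1" --pt "0 0 0 0 0 0 1"

```text
clock: 10.0
eef_pos: [428.4, -358.3, 126.5]
ee_rot: [3.127, -0.277, 0.01]
wrist_force: [-0.9, -0.1, -3.7]
gripper_width: 51.0
```

Run:
```python
from p import *
s=plan([427,-367,60],tin(0,-10.3)[1],20,g=1)
plan([427,-367,12],tin(0,-10.3)[1],20,g=1,start=s)
f=save("side","pics/s2.png"); i=f["pixels"][60:190,210:370,::-1]; cv2.imwrite("pics/s2c.png",cv2.resize(i,None,fx=4,fy=4,interpolation=cv2.INTER_CUBIC))
```

```text
dist 67.1 turn [ 0.002 -0.007  0.003] rows 4
[[-0.1,2.2,16.6,0.0,-0.002,0.001,1],[-0.0,2.2,16.6,0.0,-0.002,0.001,1],[-0.0,2.2,16.6,0.0,-0.002,0.001,1],[0.0,2.2,16.6,0.0,-0.002,0.001,1]]
dist 48.0 turn [ 0. -0. -0.] rows 3
[[-0.0,-0.0,16.0,0.0,-0.0,-0.0,1],[-0.0,-0.0,16.0,0.0,-0.0,-0.0,1],[-0.0,-0.0,16.0,0.0,-0.0,-0.0,1]]
```

View pics/s2c.png

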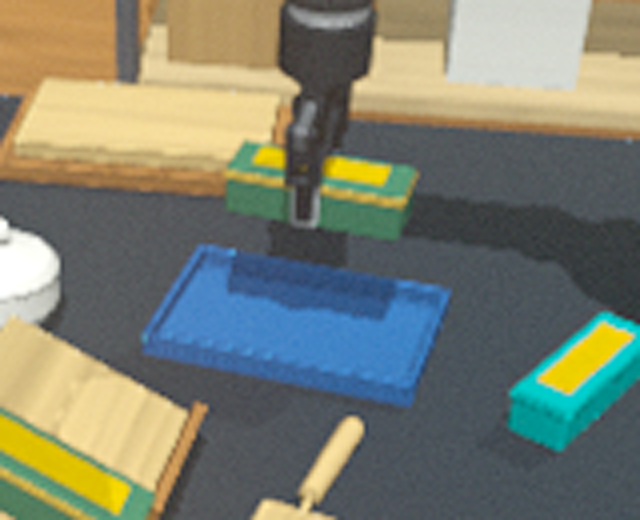

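The tin hangs level above the tray and parallel to it: tin at (320,190), tray at (297,325). I'll lower it.

Call:
servo_tool --pt "0 4 17 0 -0.002 0 1" --pt "0 3 20 0 -0.002 0 1" --pt "0 2 20 0 0 0 1" --pt "0 2 20 0 0 0 1" --pt "0 0 15 0 0 0 1" --pt "0 0 5 0 0 0 1"

```text
clock: 10.65
eef_pos: [436.2, -362.8, 31.1]
ee_rot: [3.13, -0.263, 0.021]
wrist_force: [-0.3, -0.2, -3.3]
gripper_width: 51.4
```

```bash
python3 st.py; python3 -c "
from p import *
plan([427,-367,9],tin(0,-10.3)[1],20,g=1)"
```

```text
clk 10.65 [ 436.2 -362.8   31.1] tool x elev 0.8 w 51.4 q [ 0.84  0.49 -0.27  1.92  0.18  0.75 -1.27]
F [-0.26 -0.22 -3.28] M world [ 0.041 -0.077 -0.039] M tool [0.052 0.069 0.04 ] M world tin-yaw frame [ 0.049 -0.072 -0.039]
dist 24.3 turn [-0.001 -0.013  0.012] rows 2
[[-4.3,2.9,11.0,-0.001,-0.007,0.006,1],[-4.2,2.9,11.0,-0.001,-0.007,0.006,1]]
```

Call:
servo_tool --pt "-7 2 6 0 -0.012 0.01 1" --pt "0 0 6 0 0 0 1" --pt "0 0 3 0 0 0 1"

```text
clock: 10.95
eef_pos: [430.7, -362.6, 16.6]
ee_rot: [-3.129, 0.276, -0.005]
wrist_force: [1.2, -0.4, -2.6]
gripper_width: 51.3
```

```bash
python3 st.py
```

```text
clk 10.95 [ 430.7 -362.6   16.6] tool x elev 0.2 w 51.3 q [ 0.83  0.51 -0.26  1.93  0.19  0.73 -1.28]
F [ 1.2  -0.37 -2.62] M world [-0.015 -0.085 -0.013] M tool [-0.     0.086  0.013] M world tin-yaw frame [-0.005 -0.086 -0.013]
```

Call:
servo_tool --pt "0 0 3 0 0 0 1" --pt "0 0 2 0 0 0 1"

```text
clock: 11.15
eef_pos: [431.3, -362.9, 12.0]
ee_rot: [3.129, -0.276, 0.007]
wrist_force: [-1.1, 0.5, -4.2]
gripper_width: 51.4
```

Call:
servo_tool --pt "0 0 2 0 0 0 1"

```text
clock: 11.25
eef_pos: [431.6, -363.1, 10.2]
ee_rot: [3.129, -0.276, 0.008]
wrist_force: [-0.2, -0.6, -3.2]
gripper_width: 51.4
```

Call:
servo_tool --pt "0 0 1.5 0 0 0 1"

```text
clock: 11.35
eef_pos: [431.7, -363.2, 8.7]
ee_rot: [3.129, -0.276, 0.008]
wrist_force: [0.0, -0.0, -3.1]
gripper_width: 51.3
```

Call:
servo_tool --pt "0 0 1.5 0 0 0 1"

```text
clock: 11.45
eef_pos: [432.0, -363.4, 7.4]
ee_rot: [3.128, -0.276, 0.009]
wrist_force: [0.1, 1.2, 5.4]
gripper_width: 51.4
```

Call:
servo_tool --pt "0 0 1.5 0 0 0 1"

```text
clock: 11.55
eef_pos: [432.0, -363.4, 7.3]
ee_rot: [3.128, -0.277, 0.007]
wrist_force: [-3.8, 2.8, 17.5]
gripper_width: 51.6
```

Contact with the tray floor. I'll release and lift away.

Call:
servo_tool --pt "0 0 -1 0 0 0 0.3" --pt "0 0 0 0 0 0 -0.2" --pt "0 0 0 0 0 0 -1" --pt "0 0 0 0 0 0 -1" --pt "0 0 0 0 0 0 -1" --pt "0 0 -10 0 0 0 -1" --pt "0 0 -20 0 0 0 -1" --pt "0 0 -30 0 0 0 -1" --pt "0 0 -40 0 0 0 -1" --pt "0 0 -40 0 0 0 -1" --pt "0 0 -40 0 0 0 -1" --pt "-40 30 -30 0 0 0 -1" --pt "-40 40 0 0 0 0 -1" --pt "-40 40 0 0 0 0 -1" --pt "-30 40 0 0 0 0 -1" --pt "0 0 0 0 0 0 -1" --pt "0 0 0 0 0 0 -1"

```text
clock: 13.25
eef_pos: [267.7, -483.0, 232.8]
ee_rot: [3.116, -0.265, 0.028]
wrist_force: [0.7, 0.6, 0.5]
gripper_width: 85.7
```

```bash
python3 st.py
python3 - <<'E'
from m import *
f=save("side","pics/s3.png"); a=save("top","pics/t3.png")
i=np.vstack([cv2.resize(x[y:y+h,u:u+170,::-1],None,fx=3,fy=3,interpolation=cv2.INTER_CUBIC) for x,y,h,u in((f["pixels"],90,100,190),(a["pixels"],125,100,270))])
cv2.imwrite("pics/c3.png",i)
Rm=[ray(a,*t[0],51).round(0).tolist() for t in yel("pics/t3.png",(330,165,410,270),120)]; print("panel in tray",Rm)
E
```

```text
clk 13.25 [ 267.7 -483.   232.8] tool x elev 1.1 w 85.7 q [ 1.15  0.21 -0.19  1.78  0.04  1.13 -0.79]
F [0.69 0.59 0.53] M world [ 0.014 -0.024  0.086] M tool [ 0.019  0.023 -0.086] M world tin-yaw frame [ 0.017 -0.023  0.086]
panel in tray [[427.0, -364.0, 51.0]]
```

View pics/c3.png

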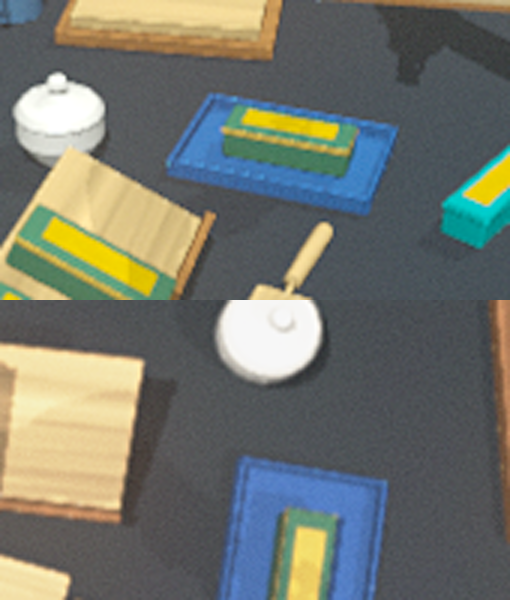

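The tin lies flat, lid up, in the middle of the tray: (290,135) in the side crop, (310,550) in the top crop. One last check that the other two tins haven't moved, then I'll hand in.

Run:
```python
from m import *
for n in("top0","t3"): print(n,[t[0].round(1) for t in yel(f"pics/{n}.png",(190,120,330,210),125)])
d=cv2.absdiff(cv2.imread("pics/side0.png"),cv2.imread("pics/s3.png")).max(2)
print("side diff mean: ramekin/pot",d[225:265,245:290].mean(),d[250:330,95:180].mean(),"spatula",d[165:210,265:303].mean(),"bowl",d[115:142,195:225].mean())
r.sign_off()
```

```text
top0 [array([220. , 164.1]), array([256.7, 167.4]), array([290.8, 170.9])]
t3 [array([220. , 164.2]), array([256.8, 166.8])]
side diff mean: ramekin/pot 3.4044444444444446 2.659558823529412 spatula 3.549122807017544 bowl 4.345679012345679
the job is handed in; nothing more can be done
```

The loose tin was the right-hand one, and it now lies flat, lid up, in the blue tray. I handed the job in at about 13.4 s of the 72 s allowed.

- **Finding it:** I picked up the right-hand tin first and tipped its upper end about 26° below level. The first single readings were too noisy to decide, with a change of only about 0.09 N m. So I tipped it back up to about 20° above level and averaged ten readings, with the tin level, after each tip. The moment then changed by 0.161 ± 0.012 N m, matching the 0.16 N m expected when the block slides.
- **Placing it:** I lowered the tin until it touched the tray floor, then released it. The wrist force peaked at 17.5 N as it touched down. The last pictures put it within about 5 mm of the tray's centre.
- **Everything else:** I never picked up the other two tins. The left one had not moved. The middle one's panel appeared 0.6 pixel (about 2 mm) off, well inside the 30 mm allowed. In the side view the ramekin, pot, spatula and sugar bowl showed no movement; I did not check the whisk by number, but the arm never went near it.

None of the final checks failed.

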